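Find the fullest battery tin by its weight and hold it up

ROBOT

A 6-joint arm with a two-finger parallel gripper is mounted at the origin on the work surface. World frame = base frame: x ahead of the robot, y to its left, z up, the work surface at z = 0. Lengths are in m, angles in rad, forces in N, time in s.
With the tool pointing down it reaches from about 0.35 to 0.775 m from the base axis. Payload 7.3 kg.
Tool frame: the origin (TCP) lies at the centre of the arm's flange, where the gripper is bolted on; the fingertips stand 178 mm ahead of it and the grasp point (between the pads) lies 159 mm ahead of it; z points along the fingers, y is the line along which they close (so a half turn about z gives the same grasp; the last joint's range is limited). The gripper opens to 92 mm and grips with 3 to 60 N. Pads are 19 mm wide; open, the fingers measure 130 mm over their backs; the gripper's body (75 mm by 190 mm) begins 47 mm behind the grasp point.
Start: joints at [1.104, 0.342, 1.524, -0, 1.275, -0.146], TCP at [0.166, 0.498, 0.405] pointing down, gripper open.
Joint ranges: [-2.53, 2.53], [-0.77, 2.02], [0.04, 2.7], [-1, 4.14], [0.28, 2.66], [-3.11, 3.11]. Speed limits (rad/s): [2.57, 2.57, 3.14, 3.14, 3.14, 3.14].

INTERFACE

Orientations are given as [roll, pitch, yaw] about the fixed x, y, z axes, in that order (R = Rz(yaw) Ry(pitch) Rx(roll)).
In Python, from cell import telemetry, vision, ticket gives the robot as it stands.
- The arm moves only by the shell command python3 -m crank 'ROWS' [FORCE]. ROWS is JSON, a list of rows, each a list of 5 numbers: the gripper command: -1 is shut, 1 is fully open, values between are in proportion, then the shift along the tool's x, y, z in mm, then the turn about the tool's z in rad. In form: [[fingers, dx, dy, dz, roll], ...]. A call has 1 to 12 rows; each row is the pose to reach, as a shift and turn from the pose commanded when the call began, along the tool's axes at that moment; what a row does not reach only later rows make up. A row lasts 1/12 s, in which the tool goes at most 41.7 mm and 7.16 degrees, less where a joint would pass 70% of its speed; a pose out of reach is approached as far as the arm can. A call with a gripper value outside its range is refused whole. The fingers move at their own pace and stop on an object; FORCE is the grip in N (left out, the last holds). Time passes only in rows, so rows that repeat a pose let the fingers close. It gives the time, the measured TCP pose, the force, the opening and the grip force at its end, in the units of the state.
- telemetry.observe(): the state, without advancing time (a new reading comes with each control period).
- vision.read_camera(name): name is "side" or "top" or "wrist"; returns (picture, depth): 480x640x3 uint8, red, green, blue; 480x640 float32, m along the optical axis (not along the pixel's ray), 0 where there is no reading.
- vision.get_calibration(name): a dict with "camera_matrix" (3x3 intrinsics, pixels), "rvec" (rotation vector, rad) and "tvec" (3), from world to camera coordinates, as OpenCV has them. Camera axes: x right, y down, z forward; pixel columns grow to the right and rows downward; lengths in m; the calibration is good to about 2 mm. A picture is of the moment at which its call begins: read the wrist's pose just before it. get_calibration takes no time and is no camera call; for the wrist camera it gives the pose at the moment of the call.
- ticket.hand_in(): hands the job in; it is judged then, once.
The state is a dict: "time": time; "qpos": joint angles; "qvel": joint speeds; "joint_efforts": joint torques, N m; "tool_pos": TCP position; "tool_rot": TCP orientation; "contact_force": force on the tool from outside, world axes, zero at the start; "torque": the same for the moment, N m; "opening": finger opening in m; "grip_force": force on a finger pad.
Only numpy, scipy, OpenCV 4.12 (cv2) and the standard library are available. Lean on these libraries where they do the work, as an engineer would, in place of code of your own. Each camera call takes 0.05 s, during which the arm holds its last target. There are 200 camera calls.

TASK

Three identical closed tins of spare batteries are snapped into the black rack; pull all three out of it and heft them to find the heaviest. Leave the two lighter tins standing upright on the cork mat and finish holding the heaviest one up in the gripper, upright and still, its bottom at least 15 cm above the shelf: do not put it down or let go at the end. Do not tip any tin over, and leave the other things on the shelf where they are.

Things in the scene. Friction and masses are not known exactly. Their poses are not given: they have to be found in the camera images.
- tin_a: one of three identical closed tins, upright, 80 mm tall: aluminium body 52 mm in diameter, green lid flush with it (fixed), black foot flange 60 mm in diameter, 8 mm high. Origin at the centre of its underside, z up. 0.1 to 0.55 kg; the heaviest is at least 0.1 kg heavier than the others, only lifting tells which. Grip the body 36 to 80 mm above its underside
- tin_b: one of three identical closed tins, upright, 80 mm tall: aluminium body 52 mm in diameter, green lid flush with it (fixed), black foot flange 60 mm in diameter, 8 mm high. Origin at the centre of its underside, z up. 0.1 to 0.55 kg; the heaviest is at least 0.1 kg heavier than the others, only lifting tells which. Grip the body 36 to 80 mm above its underside
- tin_c: one of three identical closed tins, upright, 80 mm tall: aluminium body 52 mm in diameter, green lid flush with it (fixed), black foot flange 60 mm in diameter, 8 mm high. Origin at the centre of its underside, z up. 0.1 to 0.55 kg; the heaviest is at least 0.1 kg heavier than the others, only lifting tells which. Grip the body 36 to 80 mm above its underside
- rack: black plastic snap rack fixed to the shelf: plate 120 mm (its x) by 270 mm (its y), 8 mm thick, origin at the centre of its underside, z up. Three docks along its y at -85, 0, +85 mm, a tin standing on the plate in each at the start; ribs between docks 14 mm above the shelf. Tin bodies are 33 mm apart: close the fingers along the rack's x. It lies on the near or far side of the mat, yaw varies
- dock (a point): the middle dock, on the plate's top, 8 mm above the shelf. At each dock two orange spring flaps, on the rack's +x and -x sides, reach over the tin's foot; their black blocks stand 44 to 54 mm from the row line, 28 mm above the shelf. Pulling a tin straight up takes up to about 8 N plus its weight, growing over the first 11 mm; then the flaps snap free; 20 mm up it is loose
- mat: cork mat fixed flat on the shelf, 120 mm (its x) by 290 mm (its y), 4 mm thick; origin at the centre of its underside, z up. Empty at the start; room for three tins in a row along its y
- phone_stand: folding aluminium phone stand, about 75 x 65 x 85 mm, loose bystander; origin under its base
- power_bank: blue plastic power bank 70 x 140 x 16 mm lying flat, loose bystander; origin under its centre
- key_dish: white ceramic key dish 110 mm across, 28 mm high, loose bystander; origin under its centre
- bike_key: chrome bike lock key with a black round head, about 61 mm long, 5 mm thick, lying flat, loose bystander; origin on its underside
- battery_jar: screw-top glass jar 64 mm in diameter, 74 mm high, with coin batteries inside, loose bystander; origin under its centre
Not all that is in view belongs to the job. Leave any yellow look-alike of the tin_c alone.

How it is judged:
By the outcome, as a careful person would: the job done as asked, in the order asked, and still so for the second after the job is handed in, while the arm keeps its last pose, push and grip.
It also fails if it takes over 72 s, if anything falls off the work surface, if the arm or the gripper's body presses on something with over 40 N, if the wrist force passes 120 N, or if a joint passes its speed limit or range.

## Working session

There is one attempt and no reset: what is moved stays moved. The work goes in short steps, Python scripts to look and compute and a shell command to move; the robot and the scene stay as the last step left them, time stands still between calls to the robot, and variables do not carry over. Pictures are saved under pics/ and viewed, at most 10 in all, crops included, and the job is handed in when it is done.

```bash
mkdir -p pics; ls; python3 - <<'E'
from cell import telemetry, vision
import cv2
for n in("top","side"):
    im,d=vision.read_camera(n); cv2.imwrite(f"pics/{n}0.png",im[:,:,::-1])
    import numpy as np; np.savez(f"{n}0.npz",im=im,d=d)
    print(n,vision.get_calibration(n),(d>0).mean())
s=telemetry.observe();print(s)
E
```

```text
pics
top {'camera_matrix': array([[617.43722005,   0.        , 322.78721957],
       [  0.        , 617.43722005, 237.93435404],
       [  0.        ,   0.        ,   1.        ]]), 'rvec': array([ 2.11464381, -2.14048645,  0.18487254]), 'tvec': array([0.01783224, 0.59158587, 1.37412121])} 0.9961328125
side {'camera_matrix': array([[557.08357224,   0.        , 323.68172873],
       [  0.        , 557.08357224, 238.77284492],
       [  0.        ,   0.        ,   1.        ]]), 'rvec': array([ 0.44119   , -2.78143842,  1.09005063]), 'tvec': array([0.57172453, 0.16603948, 1.05640097])} 0.995751953125
{'time': 0.1, 'qpos': array([ 1.10398785e+00,  3.42653990e-01,  1.52493613e+00,  2.53363885e-05,
        1.27538137e+00, -1.45986252e-01]), 'qvel': array([ 7.86589518e-05, -1.00539754e-03, -5.37352838e-03, -1.66607808e-04,
       -9.24292408e-04, -4.32618111e-04]), 'joint_efforts': array([ 2.96538266e-03, -4.32004988e+01, -2.44698411e+01,  7.21876253e-02,
        5.25340042e-02, -2.24427401e-05]), 'tool_pos': array([0.16547081, 0.49811368, 0.40410869]), 'tool_rot': array([-3.14023201e+00, -2.24547558e-04,  2.82076288e+00]), 'contact_force': array([-0.58664053,  0.46587655,  0.60022987]), 'torque': array([ 0.04624054,  0.00653151, -0.02174712]), 'grip_force': 0.0, 'opening': 0.0918298566734342}
```

View pics/top0.png

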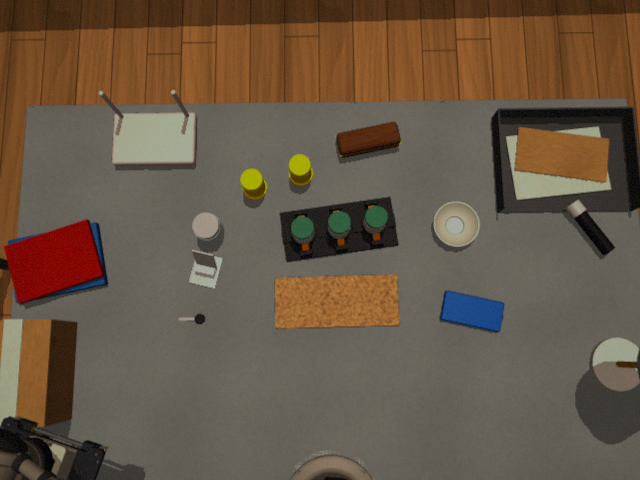

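View pics/side0.png

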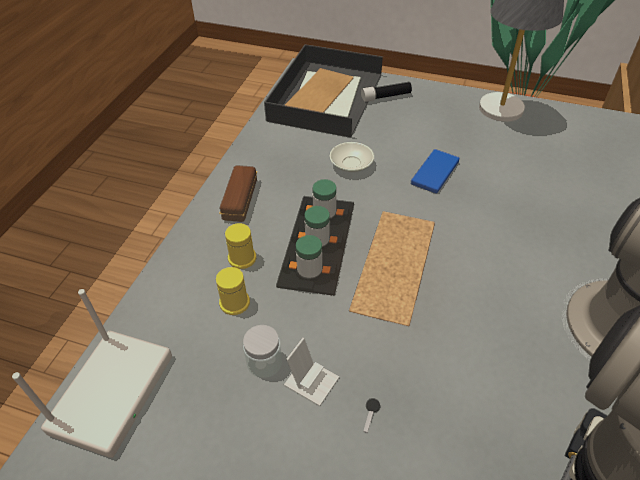

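```bash
cat > h.py <<'E'
import numpy as np,cv2
from cell import telemetry,vision
def cast(cal,uv,z):
    K=cal["camera_matrix"];R=cv2.Rodrigues(cal["rvec"])[0];t=np.ravel(cal["tvec"])
    uv=np.reshape(uv,(-1,2)).astype(float);r=np.c_[uv,np.ones(len(uv))]@np.linalg.inv(K).T@R
    c=-R.T@t;return c+r*((z-c[2])/r[:,2])[:,None]
def blobs(im,lo,hi,amin=100):
    m=cv2.inRange(cv2.cvtColor(im,cv2.COLOR_RGB2HSV),lo,hi)
    m=cv2.morphologyEx(m,cv2.MORPH_CLOSE,np.ones((3,3)))
    return [c for c in cv2.findContours(m,0,2)[0] if cv2.contourArea(c)>amin]
def go(x,y,z,yaw):
    "tool-axis shift (mm) and turn to take the GRASP POINT to x,y,z and tool y-axis heading to a rack x heading"
    s=telemetry.observe();from scipy.spatial.transform import Rotation as Ro
    R=Ro.from_euler('xyz',s["tool_rot"]).as_matrix()
    d=R.T@(np.array([x,y,z+.159])-s["tool_pos"])*1000
    h=np.arctan2(R[1,1],R[0,1]);w=(yaw-h+np.pi/2)%np.pi-np.pi/2   # world turn
    print("shift",d.round(1),"roll",round(-w,3),"q6",s["qpos"][5].round(2),"t",s["time"])
E
python3 - <<'E'
from h import *
for n in("top","side"):
    im=np.load(n+"0.npz")["im"];cal=vision.get_calibration(n)
    for nm,lo,hi,z in(("lid",(65,80,40),(95,255,255),.088),("yellow",(25,150,120),(35,255,255),.04),("mat",(8,80,90),(22,255,255),.004)):
        for c in blobs(im,lo,hi):
            r=cv2.minAreaRect(c)
            if nm=="mat" and not 4000<cv2.contourArea(c)<14000: continue
            B=cast(cal,cv2.boxPoints(r),z)[:,:2]; p=cast(cal,r[0],z)[0,:2]
            print(n,nm,np.round(r[0]),p.round(3),"sides",np.linalg.norm(B[1]-B[0]).round(3),np.linalg.norm(B[2]-B[1]).round(3),"" if nm!="mat" else B.round(3).tolist())
E
```

```text
top lid [302. 228.] [0.61  0.057] sides 0.051 0.05 
top lid [339. 222.] [ 0.622 -0.027] sides 0.05 0.05 
top lid [376. 217.] [ 0.633 -0.111] sides 0.05 0.048 
top yellow [254. 180.] [0.736 0.172] sides 0.051 0.069 
top yellow [300. 167.] [0.766 0.062] sides 0.055 0.064 
top mat [336. 301.] [ 0.45  -0.019] sides 0.294 0.121 [[0.508, 0.128], [0.513, -0.165], [0.392, -0.165], [0.387, 0.125]]
side lid [308. 244.] [0.612 0.061] sides 0.049 0.045 
side lid [316. 214.] [ 0.624 -0.023] sides 0.048 0.044 
side lid [324. 187.] [ 0.636 -0.108] sides 0.048 0.045 
side lid [535.  48.] [ 0.245 -0.855] sides 0.06 0.219 
side lid [504.  44.] [ 0.331 -0.858] sides 0.318 0.077 
side lid [561.  35.] [ 0.176 -0.96 ] sides 0.72 0.176 
side yellow [230. 276.] [0.747 0.146] sides 0.084 0.055 
side yellow [238. 233.] [0.782 0.033] sides 0.056 0.054 
side mat [392. 266.] [ 0.454 -0.006] sides 0.3 0.14 [[0.508, 0.13], [0.532, -0.169], [0.392, -0.162], [0.39, 0.129]]
```

```bash
python3 - <<'E'
from h import *
go(.611,.059,.20,.136)
E
```

```text
shift [-561.3 -276.1   45.4] roll 1.114 q6 -0.15 t 0.1
```

```bash
python3 -m crank '[[1,-40,-20,3,0.1],[1,-80,-39,6,0.2],[1,-120,-59,10,0.3],[1,-160,-79,13,0.4],[1,-197,-97,16,0.5],[1,-234,-115,19,0.6],[1,-271,-133,22,0.7],[1,-308,-151,25,0.8],[1,-345,-170,28,0.9],[1,-382,-188,31,1.0],[1,-419,-206,34,1.114],[1,-455,-224,37,1.114]]' 25; python3 -c "
from h import *
go(.611,.059,.20,.136)"
```

```text
time: 1.1
tool_pos: [0.5218, 0.1463, 0.3679]
tool_rot: [-3.141, -0.0, 1.7]
contact_force: [0.7, 0.8, -0.2]
opening: 0.0917
grip_force: 0.0
shift [-98.1  77.2   8.9] roll -0.006 q6 0.0 t 1.1
```

```bash
python3 -m crank '[[1,-30,25,3,0],[1,-60,50,6,0],[1,-85,68,8,0],[1,-98,77,9,-0.006],[1,-98,77,9,-0.006],[1,-98,77,9,-0.006]]'; python3 - <<'E'
from h import *
cal=vision.get_calibration("wrist");im,d=vision.read_camera("wrist");cv2.imwrite("pics/w1.png",im[:,:,::-1])
for c in blobs(im,(65,80,40),(95,255,255),400):
    r=cv2.minEnclosingCircle(c); print(r,cast(cal,r[0],.088)[0].round(4))
go(.611,.059,.20,.136)
E
```

```text
time: 1.6
tool_pos: [0.6103, 0.061, 0.3584]
tool_rot: [-3.14, -0.001, 1.711]
contact_force: [-0.8, -0.3, 0.1]
opening: 0.0919
grip_force: 0.0
((321.5, 347.5), 26.50481605529785) [ 0.6234 -0.0344  0.088 ]
((322.44915771484375, 241.72598266601562), 32.39533996582031) [0.6106 0.061  0.088 ]
shift [-3.   0.8 -0.2] roll 0.006 q6 -0.17 t 1.65
```

View pics/w1.png

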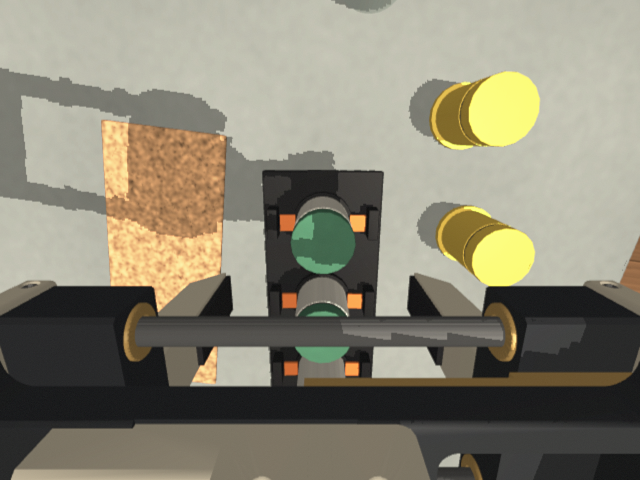

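The wrist picture shows the end tin's lid at (322,242), which casts to (0.611, 0.061), so it lies under the TCP. The next lid is at (321,347) and the two yellow look-alikes are at right. I'll descend and grip.

```bash
python3 -m crank '[[1,0,0,35,0],[1,0,0,70,0],[1,0,0,105,0],[1,0,0,125,0],[1,0,0,137,0],[1,0,0,137,0],[-1,0,0,137,0],[-1,0,0,137,0],[-1,0,0,137,0],[-1,0,0,137,0],[-1,0,0,137,0],[-1,0,0,137,0]]' 40
```

```text
time: 2.65
tool_pos: [0.6104, 0.0615, 0.223]
tool_rot: [3.14, 0.0, 1.713]
contact_force: [-0.5, 0.9, 0.1]
opening: 0.0561
grip_force: 0.0
```

```bash
python3 -m crank '[[-1,0,0,0,0],[-1,0,0,0,0],[-1,0,0,0,0],[-1,0,0,-3,0],[-1,0,0,-6,0],[-1,0,0,-9,0],[-1,0,0,-12,0],[-1,0,0,-16,0],[-1,0,0,-20,0],[-1,0,0,-25,0],[-1,0,0,-30,0],[-1,0,0,-30,0]]' 40
```

```text
time: 3.65
tool_pos: [0.6103, 0.0615, 0.254]
tool_rot: [3.14, 0.0, 1.713]
contact_force: [0.7, -0.3, -1.1]
opening: 0.0513
grip_force: 40.0
```

```bash
cat >> h.py <<'E'
def weigh(n=8):
    F=[]
    for _ in range(n): vision.read_camera("top"); F.append(telemetry.observe()["contact_force"][2])
    s=telemetry.observe(); print("Fz",np.mean(F).round(2),"+-",(np.std(F)/n**.5).round(2),"open",s["opening"].round(4),"grip",s["grip_force"],s["joint_efforts"][1:3].round(2))
E
python3 -m crank '[[-1,0,0,-25,0],[-1,0,0,-55,0],[-1,0,0,-80,0],[-1,0,0,-90,0],[-1,0,0,-90,0],[-1,0,0,-90,0],[-1,0,0,-90,0]]'; python3 -c "
from h import *
weigh()
go(.45,.068,.16,.015)"
```

```text
time: 4.23
tool_pos: [0.6097, 0.0615, 0.3404]
tool_rot: [-3.138, -0.001, 1.713]
contact_force: [-0.4, 0.5, -1.6]
opening: 0.0516
grip_force: 40.0Traceback (most recent call last):
  File "<string>", line 3, in <module>
    weigh()
    ~~~~~^^
  File "h.py", line 21, in weigh
    s=telemetry.observe(); print("Fz",np.mean(F).round(2),"+-",(np.std(F)/n**.5).round(2),"open",s["opening"].round(4),"grip",s["grip_force"],s["joint_efforts"][1:3].round(2))
                                                                                                 ^^^^^^^^^^^^^^^^^^
AttributeError: 'float' object has no attribute 'round'
```

```bash
sed -i 's/s\["opening"\].round(4)/round(s["opening"],4)/' h.py; python3 -c "
from h import *
weigh()
go(.45,.068,.16,.015)"
```

```text
Fz -1.29 +- 0.14 open 0.0514 grip 39.99714910984039 [-53.99 -24.37]
shift [  29.1 -157.7   23.4] roll 0.127 q6 -0.17 t 5.0333
```

```bash
python3 -m crank '[[-1,5,-25,0,0.02],[-1,12,-60,0,0.05],[-1,18,-95,0,0.08],[-1,24,-130,10,0.11],[-1,29,-150,20,0.127],[-1,29,-158,45,0.127],[-1,29,-158,75,0.127],[-1,29,-158,100,0.127],[-1,29,-158,112,0.127],[-1,29,-158,118,0.127],[-1,29,-158,121,0.127],[-1,29,-158,121,0.127]]'; python3 -c "
from h import *
go(.45,.068,.060,.015);weigh(3)"
```

```text
time: 6.03
tool_pos: [0.45, 0.0679, 0.2214]
tool_rot: [3.141, -0.0, 1.586]
contact_force: [0.2, 0.7, -1.8]
opening: 0.0516
grip_force: 40.0
shift [0.1 0.  2.4] roll 0.0 q6 -0.03 t 6.0333
Fz -1.0 +- 0.12 open 0.0516 grip 39.997034668922424 [-40.7  -15.57]
```

```bash
python3 -m crank '[[-1,0,0,1,0],[-1,0,0,2,0],[-1,0,0,2,0],[0.2,0,0,2,0],[1,0,0,2,0],[1,0,0,2,0],[1,0,0,2,0],[1,0,0,2,0],[1,0,0,2,0],[1,0,0,-20,0],[1,0,0,-55,0],[1,0,0,-90,0]]'; python3 -c "
from h import *
go(.6232,-.0235,.19,.136)"
```

```text
time: 7.18
tool_pos: [0.4493, 0.0679, 0.3117]
tool_rot: [-3.138, -0.0, 1.586]
contact_force: [-0.2, -0.4, -0.4]
opening: 0.0917
grip_force: 0.0
shift [-93.9 172.4 -37.8] roll -0.121 q6 -0.03 t 7.1833
```

```bash
python3 -m crank '[[1,-10,18,-35,-0.02],[1,-28,51,-38,-0.05],[1,-46,84,-38,-0.08],[1,-64,117,-38,-0.11],[1,-82,150,-38,-0.121],[1,-92,168,-38,-0.121],[1,-94,172,-38,-0.121],[1,-94,172,-38,-0.121],[1,-94,172,-38,-0.121]]'; python3 - <<'E'
from h import *
cal=vision.get_calibration("wrist");im,d=vision.read_camera("wrist");cv2.imwrite("pics/w2.png",im[:,:,::-1])
for c in blobs(im,(65,80,40),(95,255,255),400):
    r=cv2.minEnclosingCircle(c); print(r,cast(cal,r[0],.088)[0].round(4))
go(.6223,-.0235,.064,.136)
E
```

```text
time: 7.93
tool_pos: [0.6224, -0.0231, 0.3488]
tool_rot: [-3.14, -0.001, 1.707]
contact_force: [0.1, -0.4, -0.3]
opening: 0.0919
grip_force: 0.0
((321.5, 348.5), 28.5395450592041) [ 0.6343 -0.1129  0.088 ]
((321.85821533203125, 245.21527099609375), 33.36362838745117) [ 0.6222 -0.023   0.088 ]
((92.5, 86.5), 46.93090057373047) [0.4553 0.0664 0.088 ]
shift [ -0.8   0.2 126.1] roll 0.0 q6 -0.3 t 7.9833
```

View pics/w2.png

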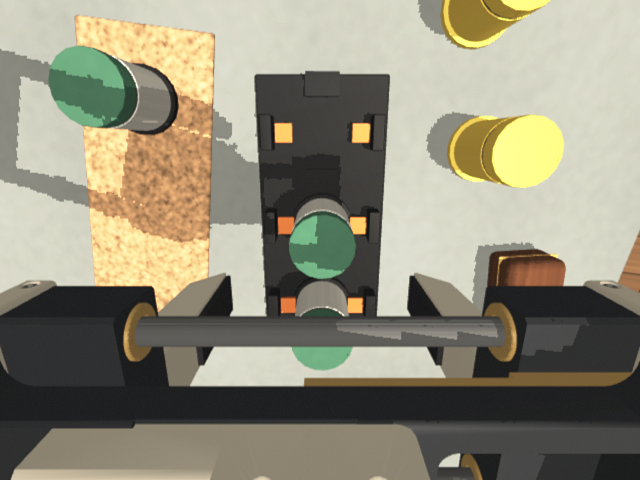

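Tin 1 stands upright on the mat at (95,87). The middle tin's lid at (322,245) casts to the TCP position, so it is lined up.

```bash
python3 -m crank '[[1,0,0,35,0],[1,0,0,70,0],[1,0,0,105,0],[1,0,0,120,0],[1,0,0,126,0],[-1,0,0,126,0],[-1,0,0,126,0],[-1,0,0,126,0],[-1,0,0,126,0],[-1,0,0,126,0],[-1,0,0,126,0],[-1,0,0,126,0]]' 40; python3 -m crank '[[-1,0,0,0,0],[-1,0,0,0,0],[-1,0,0,0,0],[-1,0,0,-3,0],[-1,0,0,-6,0],[-1,0,0,-9,0],[-1,0,0,-12,0],[-1,0,0,-16,0],[-1,0,0,-20,0],[-1,0,0,-25,0],[-1,0,0,-40,0],[-1,0,0,-60,0]]' 40;  python3 -m crank '[[-1,0,0,-30,0],[-1,0,0,-55,0],[-1,0,0,-60,0],[-1,0,0,-60,0],[-1,0,0,-60,0],[-1,0,0,-60,0]]'; python3 -c "
from h import *
weigh(14)
go(.45,-.019,.16,.015)"
```

```text
time: 8.98
tool_pos: [0.6233, -0.0236, 0.224]
tool_rot: [3.14, 0.0, 1.707]
contact_force: [-0.2, 0.3, 3.2]
opening: 0.0517
grip_force: 40.0
time: 9.98
tool_pos: [0.6228, -0.0235, 0.2835]
tool_rot: [-3.14, -0.001, 1.707]
contact_force: [-0.1, -0.5, -2.6]
opening: 0.0514
grip_force: 40.0
time: 10.48
tool_pos: [0.6226, -0.0235, 0.3415]
tool_rot: [-3.138, -0.001, 1.707]
contact_force: [0.2, 0.8, -2.7]
opening: 0.0517
grip_force: 40.0
Fz -2.59 +- 0.19 open 0.0511 grip 39.99960958957672 [-55.77 -24.99]
shift [  28.  -170.9   24.4] roll 0.121 q6 -0.3 t 11.1833
```

```bash
python3 -m crank '[[-1,4,-25,0,0.02],[-1,10,-60,0,0.05],[-1,16,-95,0,0.08],[-1,22,-130,10,0.11],[-1,26,-155,20,0.121],[-1,28,-171,45,0.121],[-1,28,-171,75,0.121],[-1,28,-171,100,0.121],[-1,28,-171,113,0.121],[-1,28,-171,119,0.121],[-1,28,-171,123,0.121],[-1,28,-171,124,0.121]]'; python3 -c "
from h import *
go(.45,-.019,.060,.015);weigh(3)"
```

```text
time: 12.18
tool_pos: [0.45, -0.019, 0.2199]
tool_rot: [-3.141, -0.0, 1.586]
contact_force: [-5.0, 1.3, 11.6]
opening: 0.0517
grip_force: 40.0
shift [-0.   0.   0.9] roll 0.0 q6 -0.23 t 12.1833
Fz -2.16 +- 0.32 open 0.0513 grip 39.99712944030762 [-41.04 -15.46]
```

```bash
python3 -m crank '[[-1,0,0,1,0],[-1,0,0,1.5,0],[-1,0,0,1.5,0],[0.2,0,0,1.5,0],[1,0,0,1.5,0],[1,0,0,1.5,0],[1,0,0,1.5,0],[1,0,0,1.5,0],[1,0,0,1.5,0],[1,0,0,-20,0],[1,0,0,-55,0],[1,0,0,-90,0]]'; python3 -c "
from h import *
go(.634,-.1075,.19,.136)"
```

```text
time: 13.33
tool_pos: [0.4495, -0.0189, 0.3096]
tool_rot: [-3.138, -0.001, 1.586]
contact_force: [2.2, 0.3, 0.9]
opening: 0.0917
grip_force: 0.0
shift [-91.3 183.  -40.1] roll -0.121 q6 -0.23 t 13.3333
```

```bash
python3 -m crank '[[1,-9,18,-35,-0.02],[1,-26,52,-40,-0.05],[1,-43,86,-40,-0.08],[1,-60,120,-40,-0.11],[1,-77,154,-40,-0.121],[1,-87,174,-40,-0.121],[1,-91,183,-40,-0.121],[1,-91,183,-40,-0.121],[1,-91,183,-40,-0.121]]'; python3 - <<'E'
from h import *
cal=vision.get_calibration("wrist");im,d=vision.read_camera("wrist");cv2.imwrite("pics/w3.png",im[:,:,::-1])
for c in blobs(im,(65,80,40),(95,255,255),400):
    r=cv2.minEnclosingCircle(c); print(r,cast(cal,r[0],.088)[0].round(4))
go(.634,-.1075,.064,.136)
E
```

```text
time: 14.08
tool_pos: [0.6341, -0.1073, 0.3484]
tool_rot: [-3.14, -0.001, 1.707]
contact_force: [-0.7, -0.5, -0.1]
opening: 0.0919
grip_force: 0.0
((321.2659606933594, 245.41488647460938), 33.571044921875) [ 0.6335 -0.1072  0.088 ]
((77.5, 86.5), 47.7127799987793) [ 0.4575 -0.019   0.088 ]
shift [ -0.7   0.4 125.8] roll 0.0 q6 -0.42 t 14.1333
```

View pics/w3.png

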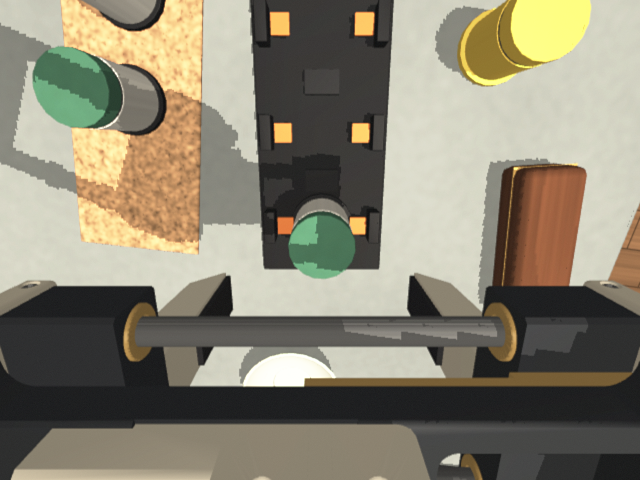

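Both placed tins stand upright on the mat. The last tin's lid at (321,245) is lined up with the TCP, and the brown box on the right stays clear of the fingers.

```bash
python3 -m crank '[[1,0,0,35,0],[1,0,0,70,0],[1,0,0,105,0],[1,0,0,120,0],[1,0,0,126,0],[-1,0,0,126,0],[-1,0,0,126,0],[-1,0,0,126,0],[-1,0,0,126,0],[-1,0,0,126,0],[-1,0,0,126,0],[-1,0,0,126,0]]' 40; python3 -m crank '[[-1,0,0,0,0],[-1,0,0,0,0],[-1,0,0,0,0],[-1,0,0,-3,0],[-1,0,0,-6,0],[-1,0,0,-9,0],[-1,0,0,-12,0],[-1,0,0,-16,0],[-1,0,0,-20,0],[-1,0,0,-25,0],[-1,0,0,-40,0],[-1,0,0,-60,0]]' 40;  python3 -m crank '[[-1,0,0,-30,0],[-1,0,0,-55,0],[-1,0,0,-60,0],[-1,0,0,-60,0],[-1,0,0,-60,0],[-1,0,0,-60,0]]'; python3 -c "
from h import *
weigh(14)
go(.45,-.106,.16,.015)"
```

```text
time: 15.13
tool_pos: [0.6345, -0.1073, 0.2241]
tool_rot: [3.14, 0.0, 1.707]
contact_force: [0.3, 0.4, 3.1]
opening: 0.0517
grip_force: 40.0
time: 16.13
tool_pos: [0.6337, -0.1071, 0.2832]
tool_rot: [-3.139, -0.001, 1.707]
contact_force: [0.1, -0.1, -4.8]
opening: 0.0516
grip_force: 40.0
time: 16.63
tool_pos: [0.6337, -0.1071, 0.3413]
tool_rot: [-3.138, -0.002, 1.707]
contact_force: [-0.8, -0.1, -5.0]
opening: 0.0515
grip_force: 40.0
Fz -4.39 +- 0.11 open 0.0512 grip 39.999123215675354 [-58.99 -25.97]
shift [  26.2 -182.4   24.4] roll 0.121 q6 -0.42 t 17.3333
```

Tin 3 is clearly heaviest: 4.4 N against 2.6 N and 1.3 N. I'll raise it and check the scene.

```bash
python3 -m crank '[[-1,0,0,-20,0],[-1,0,0,-45,0],[-1,0,0,-65,0],[-1,0,0,-70,0],[-1,0,0,-70,0],[-1,0,0,-70,0],[-1,0,0,-70,0],[-1,0,0,-70,0],[-1,0,0,-70,0],[-1,0,0,-70,0],[-1,0,0,-70,0],[-1,0,0,-70,0]]'; python3 - <<'E'
from h import *
weigh(4); im,_=vision.read_camera("side");cv2.imwrite("pics/side1.png",im[:,:,::-1]);print(abs(telemetry.observe()["qvel"]).max())
E
```

```text
time: 18.33
tool_pos: [0.6343, -0.1073, 0.4131]
tool_rot: [-3.141, -0.0, 1.707]
contact_force: [-0.3, -0.5, -4.6]
opening: 0.0514
grip_force: 40.0
Fz -4.34 +- 0.47 open 0.0514 grip 39.999210834503174 [-58.19 -27.45]
0.0011646387459069267
```

View pics/side1.png

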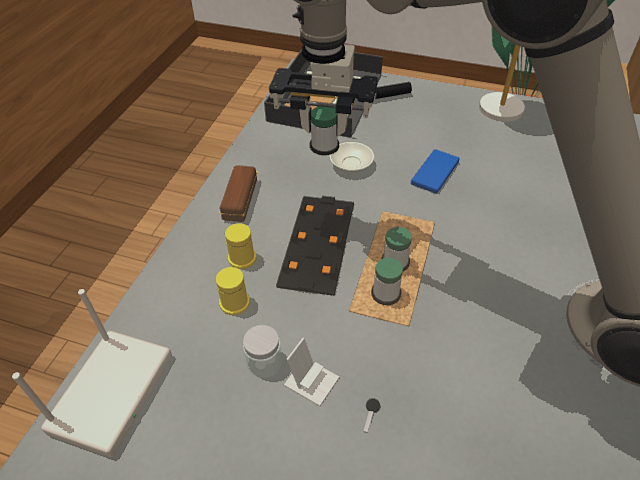

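The heaviest tin hangs upright in the gripper at (323,130). The other two stand on the mat at (388,282) and (398,248), the rack is empty and the other things on the shelf have not moved.

```bash
python3 -c "
from cell import ticket; print(ticket.hand_in())"
```

```text
the job is handed in; nothing more can be done
None
```

Job handed in at about 18.6 s: the heaviest tin (about 0.45 kg) is held upright and still with its bottom about 20 cm above the shelf, and the two lighter tins (about 0.26 and 0.13 kg) stand upright on the mat.

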